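# Shut the transfer box lid, free the sagging gate bolt and hold the gate ajar

### The job

Press the clear transfer box's raised lid fully down, past its side catch, so that it stays shut. Then take the red knob of the sagging barrel bolt, lift it so that the bolt's nose clears the bent keeper lip, draw the bolt back as far as it goes and swing the front gate ajar to about 25 degrees. The gate closes by itself, so finish while still gripping the knob and holding the gate ajar; never have lid and gate open together, and leave the bottle, timer, tube rack and tape on the bench where they are.

Things in the scene. Friction and masses are not known exactly. Their poses are not given: they have to be found in the camera images.
- transfer_box: Clear box with aluminium frame, fixed, 164 x 212 x 120 mm (x, y, z) without lid. Origin: centre of its underside; -x is its front (gate), +y its left side (lid catch, out to y = 135 mm), z up. In its frame, mm: knob at about (-98, 15, 150) at the start, lid hinge along y at (75, 0, 120), upright gate hinge at (-80, -95). The shut lid's pad is 127.5 mm above the bench.
- lid (a joint): Lid angle, rad: 0 = shut, grows as the front edge rises; starts at 0.4 to 0.65 (152 mm from hinge to front edge). A weak spring and friction hold it there; let go lower, it rises to about 0.25. Pressing takes 1 to 2 N at the pad; from 0.085 to 0.035 rad a spring catch resists with up to about 10 N; past that it goes down easily and the catch keeps it down. Press it right down to 0.
- lid_pad (a point): Centre of the black rubber press pad (60 mm deep, 70 mm wide) on the lid's upper face, 105 mm from the hinge line; it moves with the lid.
- lid_hinge (a point): Middle of the lid's hinge line, at the back of the box's top; fixed on the box.
- bolt_pull (a joint): How far the bolt is drawn back, m: 0 = fully shot (starts at 0 to 0.004), end stop 0.042. It slides along the gate toward the gate's hinge (box -y while the gate is shut) with 1 to 2 N friction and stays where left. Not lifted, it stops at about 0.006, its nose behind the keeper's lip; lifted, the nose has passed the lip from 0.024, and from 0.03 the gate is free.
- bolt_lift (a joint): How far the bolt is lifted in its tall worn guides, m: 0 = hanging low, at most 0.016. The nose clears the keeper's brass lip from about 0.010 (aim for 0.013). It weighs about 2 to 3 N and drops again when let go.
- bolt_knob: Red knob of the bolt: upright cylinder 22 mm across, 34 mm tall, on a 10 mm steel neck 43 mm long. Origin on the bolt's axis under the knob, z up along the knob. It moves with bolt and gate and turns freely on its axis; its top is 165 mm above the bench at rest. Take it from above, with the fingertips above the shut lid.
- knob_grip (a point): Middle of the red knob, on its axis, where the fingers grip: 150 mm above the bench at rest.
- gate (a joint): Gate angle, rad: 0 = shut, grows as the gate's left edge swings out from the box to the front (counter-clockwise from above), at most 1.2. A spring shuts it: 0.08 N m at 0, 0.17 N m at 0.44 rad. The shot bolt in the keeper locks it.
- gate_hinge (a point): Point on the gate's upright hinge line (z up) at the right of the box's front, 88 mm above the bench; fixed on the box. With the bolt drawn right back the knob stands 68 mm from the hinge along the gate and 18 mm in front of it.
- brown_bottle: Brown glass bottle with black cap, 52 x 52 x 125 mm, upright on the bench; bystander. Origin under its centre.
- lab_timer: White timer with three coloured keys, 66 x 62 x 20 mm; bystander. Origin under its centre.
- blue_rack: Blue microtube rack, 62 x 105 x 34 mm; bystander. Origin under its centre.
- blue_tape: Roll of blue tape lying flat, 60 mm across, 12 mm tall; bystander. Origin under its centre.

How it is judged:
By the outcome, as a careful person would: the job done as asked, in the order asked, and still so for the second after the job is handed in, while the arm keeps its last pose, push and grip.
It also fails if it takes over 48 s, if anything falls off the work surface, if the arm or the gripper's body presses on something with over 40 N, if the wrist force passes 120 N, or if a joint passes its speed limit or range.

### The arm

A 6-joint arm with a two-finger parallel gripper is mounted at the origin on a cart in front of the work surface, level with it; the furniture and walls round the work are solid. World frame = base frame: x ahead of the robot, y to its left, z up, the work surface at z = 0. Lengths are in m, angles in rad, forces in N, time in s.
With the tool pointing down it reaches from about 0.4 to 0.925 m from the base axis. Payload 3.4 kg.
Tool frame: the origin (TCP) lies on the centre line of the jaws, within the pads' length; the fingertips stand 25 mm ahead of it and the grasp point (between the pads) lies 6 mm ahead of it; z points along the fingers, y is the line along which they close (so a half turn about z gives the same grasp; the last joint's range is limited). The gripper opens to 85 mm and grips with 20 to 120 N. Pads are 22 mm wide; open, the fingers measure 114 mm over their backs; the gripper's body (76 mm by 85 mm) begins 54 mm behind the grasp point. The pads swing forward as they close: fully open they stand 13 mm farther back than shut.
Start: joints at [-1.252, 0.307, 1.506, -0, 1.328, -0.073], TCP at [0.22, -0.531, 0.256] pointing down, gripper open.
Joint ranges: [-3.12, 3.12], [-1.05, 2.28], [0.14, 2.33], [-1.42, 4.57], [0.1, 2.73], [-2.68, 2.68]. Speed limits (rad/s): [2.57, 2.57, 3.14, 3.14, 3.14, 3.14].

### API

Orientations are given as a unit quaternion [w, x, y, z].
In Python, from bench import env, vision gives the robot as it stands.
- The arm moves only by the tool jog_arm, never from a script. Its argument "targets" is a list of rows, each a list of 5 numbers: the shift along the tool's x, y, z in mm, then the turn about the tool's z in degrees, then the opening, from -1 (shut) to 1 (fully open), so that 0 is half open. A call has exactly 10 rows; each row is the pose to reach, as a shift and turn from the pose commanded when the call began, along the tool's axes at that moment; what a row does not reach only later rows make up. A row lasts 1/12 s, in which the tool goes at most 41.7 mm and 7.16 degrees, less where a joint would pass 70% of its speed; a pose out of reach is approached as far as the arm can. A call with a gripper value outside its range is refused whole. The fingers move at their own pace and stop on an object; "squeeze" is the grip in N (left out, the last holds). Time passes only in rows, so rows that repeat a pose let the fingers close, or fill a call up. It gives the time, the measured TCP pose, the force, the opening and the grip force at its end, in the units of the state.
- env.read_state(): the state, without advancing time (a new reading comes with each control period).
- vision.read_camera(name): name is "side" or "top" or "wrist"; returns a dict with "frame" (480x640x3 uint8, red, green, blue), "intrinsics" (3x3 intrinsics, pixels), "rvec" (rotation vector, rad) and "tvec" (3), from world to camera coordinates, as OpenCV has them. Camera axes: x right, y down, z forward; pixel columns grow to the right and rows downward; lengths in m; the calibration is good to about 2 mm. The wrist camera is an equidistant fisheye: a pixel r from the principal point sees the ray r / f radians off the axis. A picture is of the moment at which its call begins. There is no depth.
- env.hand_in(): hands the job in; it is judged then, once.
The state is a dict: "time": time; "q": joint angles; "joint_vel": joint speeds; "effort": joint torques, N m; "eef_pos": TCP position; "orientation": TCP orientation; "force": force on the tool from outside, world axes, zero at the start; "ft_torque": the same for the moment, N m; "grip_width": finger opening in m; "grip_force": force on a finger pad.
Only numpy, scipy, OpenCV 4.12 (cv2) and the standard library are available. Lean on these libraries where they do the work, as an engineer would, in place of code of your own. Each camera call takes 0.05 s, during which the arm holds its last target. There are 200 camera calls.

## Working session

There is one attempt and no reset: what is moved stays moved. The work goes in short steps, Python scripts to look and compute and a tool call to move; the robot and the scene stay as the last step left them, time stands still between calls to the robot, and variables do not carry over. Pictures are saved under pics/ and viewed, at most 10 in all, crops included, and the job is handed in when it is done.

Besides the shell and the picture viewer there is one more tool, called by a JSON object that holds its "fn" and its "kwargs", one argument or row to a line. jog_arm: Moves the arm, as the interface text tells. Its arguments: {"type":"object","properties":{"targets":{"type":"array","items":{"type":"array","items":{"type":"number"}}},"squeeze":{"type":"number"}},"required":["targets"]}

```bash
mkdir -p pics; cat > h.py <<'E'
import numpy as np,cv2
from bench import env,vision
def cam(n,save=None):
    c=vision.read_camera(n)
    if save: cv2.imwrite('pics/'+save,c['frame'][:,:,::-1])
    R=cv2.Rodrigues(np.array(c['rvec'],float))[0];c['R']=R;c['t']=np.array(c['tvec'],float).ravel();c['C']=-R.T@c['t'];c['n']=n
    return c
def ray(c,u,v):
    K=np.array(c['intrinsics'])
    x=np.array([(u-K[0,2])/K[0,0],(v-K[1,2])/K[1,1]])
    if c['n']=='wrist':
        r=np.hypot(*x);d=np.array([*(x/max(r,1e-9)*np.sin(r)),np.cos(r)])
    else: d=np.array([*x,1.])
    d=c['R'].T@d;return d/np.linalg.norm(d)
def onz(c,u,v,z):
    d=ray(c,u,v);return c['C']+d*(z-c['C'][2])/d[2]
def two(c1,p1,c2,p2):
    d1,d2=ray(c1,*p1),ray(c2,*p2)
    s=np.linalg.lstsq(np.c_[d1,-d2],c2['C']-c1['C'],rcond=None)[0]
    a,b=c1['C']+s[0]*d1,c2['C']+s[1]*d2
    return (a+b)/2,np.linalg.norm(a-b)
def red(c):
    h=cv2.cvtColor(c['frame'],cv2.COLOR_RGB2HSV)
    m=((h[...,0]<6)|(h[...,0]>174))&(h[...,1]>150)&(h[...,2]>70)
    n,l,s,ce=cv2.connectedComponentsWithStats(m.astype(np.uint8))
    return [(s[i].tolist(),ce[i].round(1).tolist()) for i in range(1,n) if s[i,4]>25]
E
python3 - <<'E'
from h import *
for n in('top','side'):
    c=cam(n,n+'0.png');print(n,c['C'],red(c))
print(env.read_state())
E
```

```text
top [ 0.35513991 -0.01368169  1.48213025] [([443, 29, 11, 10, 84], [448.3, 33.6]), ([361, 90, 12, 12, 118], [366.4, 95.6]), ([101, 136, 29, 27, 563], [115.5, 148.7]), ([346, 239, 8, 8, 58], [349.6, 242.6])]
side [0.19771119 0.92873808 0.53611972] [([66, 78, 15, 6, 56], [73.1, 80.4]), ([186, 210, 11, 8, 66], [190.1, 213.2]), ([35, 362, 28, 23, 464], [49.2, 371.1])]
{'time': 0.1, 'q': array([-1.25150717e+00,  3.07501182e-01,  1.50751929e+00, -4.69044249e-06,
        1.32840854e+00, -7.34781412e-02]), 'joint_vel': array([ 0.00205832, -0.00162891, -0.00179649,  0.00228127,  0.00241796,
        0.00117512]), 'effort': array([ 1.47053255e-03, -4.58523953e+01, -2.52607048e+01,  1.43947304e-04,
        5.70521661e-03, -5.37282304e-06]), 'eef_pos': array([ 0.21988736, -0.53067841,  0.25548025]), 'orientation': array([-9.10971836e-04,  9.80778102e-01,  1.95124247e-01, -1.14824096e-04]), 'force': array([ 0.49903067, -0.23424357, -0.50643581]), 'ft_torque': array([-0.01131436,  0.00825098,  0.07646513]), 'grip_force': 0.0, 'grip_width': 0.08575734214833779}
```

View pics/top0.png

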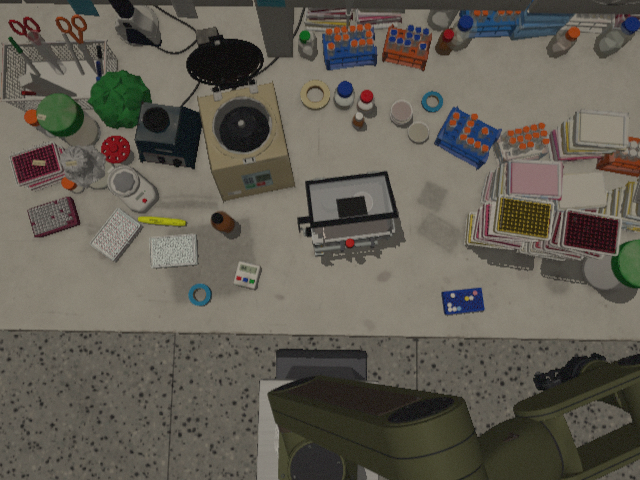

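View pics/side0.png

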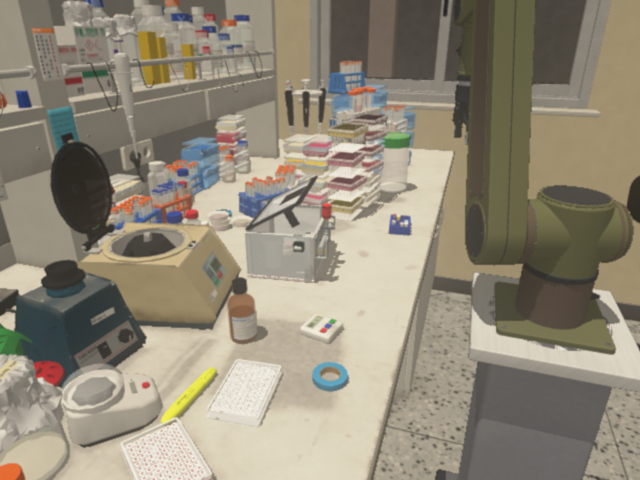

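The top view shows the box at about (350,205), the knob at (350,243) and the lid's black frame from (306,180) to (397,215). The bystanders sit clear of the box. The side view shows the raised lid at (290,205) and the knob at (326,211).

```bash
python3 - <<'E'
from h import *
t=cam('top');
im=t['frame'][160:270,290:410]
cv2.imwrite('pics/crop.png',cv2.resize(im,None,fx=6,fy=5,interpolation=cv2.INTER_CUBIC)[:,:,::-1])
s=cam('side')
im=s['frame'][165:285,230:350]
cv2.imwrite('pics/crops.png',cv2.resize(im,None,fx=5,fy=5,interpolation=cv2.INTER_CUBIC)[:,:,::-1])
print('knob',onz(t,349.6,242.6,.165),two(t,(349.6,242.6),s,(326,206)))
E
```

```text
knob [ 0.50152025 -0.07174171  0.165     ] (array([ 0.50385956, -0.07156583,  0.15900291]), np.float64(0.0034437186066010083))
```

View pics/crop.png

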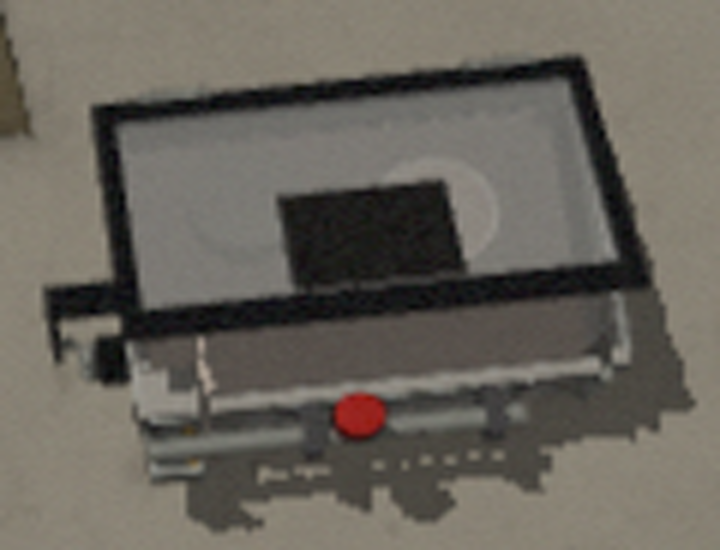

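View pics/crops.png

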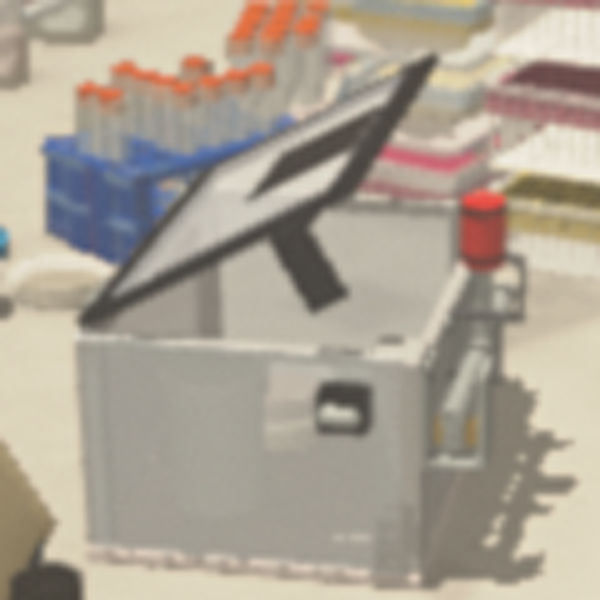

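The crops show the lid frame's back edge in the top view from (305.8,181) to (387.2,171.6) and its front edge from (311.7,227) to (398.3,216.6). In the side view the front corners are at about (298,205) and (317,176.6).

```bash
python3 - <<'E'
from h import *
t=cam('top');s=cam('side')
B=[onz(t,305.8,181,.124),onz(t,387.2,171.6,.124)]
F=[two(t,(311.7,227),s,(298,205)),two(t,(398.3,216.6),s,(317,176.6))]
G=[onz(t,323.3,241.6,.12),onz(t,391.7,233,.12)]
print(B,F,G)
for a,b in (B,(F[0][0],F[1][0]),G):
    d=a-b;print(np.degrees(np.arctan2(-d[0],d[1])),np.linalg.norm(d))
for yaw in np.radians([6,6.5,7,7.5,8]):
    R=np.array([[np.cos(yaw),-np.sin(yaw)],[np.sin(yaw),np.cos(yaw)]])
    m=(B[0]+B[1])[:2]/2; print(np.degrees(yaw),'back mid->origin',m-R@[76,0]/np.float64(1000) if 0 else m-R@np.array([.077,0]),'from knob', np.array([.503,-.0717])-R@np.array([-.098,.015]))
    f=(F[0][0]+F[1][0])/2; print('front mid rel hinge',R.T@(f[:2]-m),f[2]-.12)
E
```

```text
[array([0.66238732, 0.04010735, 0.124     ]), array([ 0.69049956, -0.16764286,  0.124     ])] [(array([0.53818967, 0.02192241, 0.1890193 ]), np.float64(0.006563017820287843)), (array([ 0.56469787, -0.18623033,  0.19422019]), np.float64(0.0032995984289474712))] [array([ 0.50791982, -0.00728469,  0.12      ]), array([ 0.53278904, -0.1799566 ,  0.12      ])]
7.706312261487689 0.2096436142021249
7.257537979253755 0.20989829527998488
8.195713848658775 0.17445362662274985
6.000000000000001 back mid->origin [ 0.59986526 -0.07181645] from knob [ 0.60203107 -0.07637404]
front mid rel hinge [-0.12623679 -0.00521946] 0.07161974566153978
6.5 back mid->origin [ 0.59993841 -0.0724844 ] from knob [ 0.60206809 -0.07550966]
front mid rel hinge [-0.12627753 -0.00411765] 0.07161974566153978
7.0 back mid->origin [ 0.60001739 -0.0731517 ] from knob [ 0.60209756 -0.074645  ]
front mid rel hinge [-0.12630866 -0.00301553] 0.07161974566153978
7.499999999999999 back mid->origin [ 0.60010219 -0.07381827] from knob [ 0.60211949 -0.07378011]
front mid rel hinge [-0.12633016 -0.00191318] 0.07161974566153978
8.0 back mid->origin [ 0.6001928  -0.07448409] from knob [ 0.60213387 -0.07291506]
front mid rel hinge [-0.12634205 -0.00081068] 0.07161974566153978
```

```bash
cat >> h.py <<'E'
from scipy.spatial.transform import Rotation as Ro
YAW=np.radians(7.8);O=np.array([.601,-.0735])
RB=np.array([[np.cos(YAW),-np.sin(YAW)],[np.sin(YAW),np.cos(YAW)]])
def w(bx,by,z): return np.array([*(O+RB@np.array([bx,by])/1000),z/1000])
def b(p): p=np.array(p);return np.r_[RB.T@(p[:2]-O),p[2]]*1000
def go(p):
    s=env.read_state();q=np.array(s['orientation']);R=Ro.from_quat(q[[1,2,3,0]]).as_matrix()
    yaw=np.degrees(np.arctan2(R[1,0],R[0,0]))
    print('shift mm',(R.T@(p-s['eef_pos'])*1000).round(1),'turn',yaw-7.8,'boxpos',b(s['eef_pos']).round(1),'F',np.round(s['force'],1),'t',s['time'],'q',np.round(s['q'],2))
E
python3 - <<'E'
from h import *
go(w(-30,0,250))
t=cam('top');s=cam('side')
for p in((372.8,242.4),(342.5,247)):
    r=two(t,p,s,(332,216.5));print(b(r[0]),r[1])
E
```

```text
shift mm [ 498.1 -284.5    6.2] turn 14.704108811788878 boxpos [-439.6 -401.6  256. ] F [ 0.9 -0.3  0.3] t 0.3 q [-1.25  0.31  1.51  0.    1.33 -0.07]
[-99.45060668 -46.77323628 109.19355452] 0.0008867834648350682
[-108.12349187   32.28433933  140.18502681] 0.007143193285003968
```

{"fn": "jog_arm", "kwargs": {
  "targets": [
    [20, -11, 0, 1, 0],
    [50, -29, 0, 3, -0.5],
    [85, -49, 0, 5, -1],
    [120, -69, 0, 7, -1],
    [155, -89, 0, 9, -1],
    [190, -109, 0, 11, -1],
    [225, -129, 0, 13, -1],
    [260, -149, 0, 14.7, -1],
    [295, -169, 0, 14.7, -1],
    [330, -188, 0, 14.7, -1]
  ]
}}

```text
time: 1.23
eef_pos: [0.4538, -0.2294, 0.2566]
orientation: [0.0, 0.998, 0.068, 0.0]
force: [-0.8, -0.8, 0.4]
grip_width: -0.0001
grip_force: 0.0
```

```bash
python3 -c "
from h import *
go(w(-30,0,230))"
```

```text
shift mm [ 137.  -134.5   26.6] turn -0.002393369469485762 boxpos [-167.  -134.5  256.6] F [-0.8 -0.8  0.4] t 1.2333 q [-0.55  0.21  1.64  0.    1.29  0.88]
```

{"fn": "jog_arm", "kwargs": {
  "targets": [
    [20, -20, 0, 0, -1],
    [42, -42, 0, 0, -1],
    [67, -66, 0, 0, -1],
    [90, -88, 0, 0, -1],
    [110, -108, 0, 0, -1],
    [125, -123, 0, 0, -1],
    [133, -131, 5, 0, -1],
    [137, -134, 15, 0, -1],
    [137, -134, 26, 0, -1],
    [137, -134, 26, 0, -1]
  ]
}}

```text
time: 2.07
eef_pos: [0.568, -0.0802, 0.227]
orientation: [-0.001, 0.998, 0.068, -0.003]
force: [-0.1, 0.5, -0.3]
grip_width: 0.0002
grip_force: 0.0
```

```bash
python3 - <<'E'
from h import *
go(w(-30,0,152))
c=cam('side');cv2.imwrite('pics/s1.png',cv2.resize(c['frame'][130:290,220:380],None,fx=3.6,fy=3.6)[:,:,::-1])
c=cam('wrist','w1.png');print(red(c))
E
```

```text
shift mm [ 4.1 -2.  74.9] turn -0.0018711961125514875 boxpos [-33.6  -2.1 227. ] F [-0.1  0.5 -0.3] t 2.0667 q [-0.21  0.33  1.55 -0.    1.27  1.22]
[([45, 77, 22, 11, 117], [56.0, 82.2]), ([51, 296, 8, 10, 53], [54.6, 300.5])]
```

View pics/s1.png

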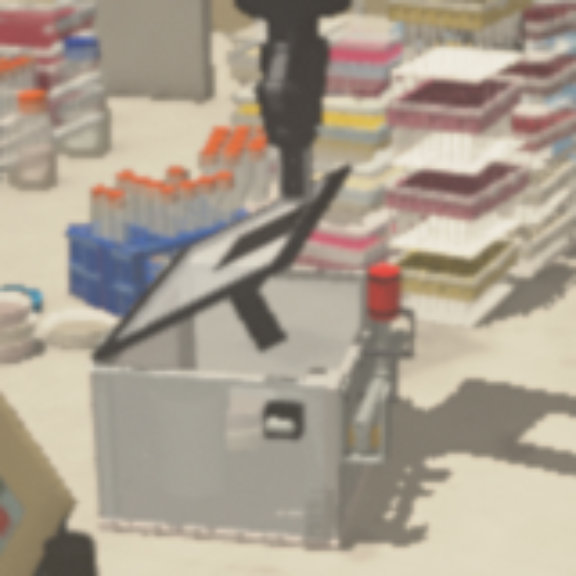

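View pics/w1.png

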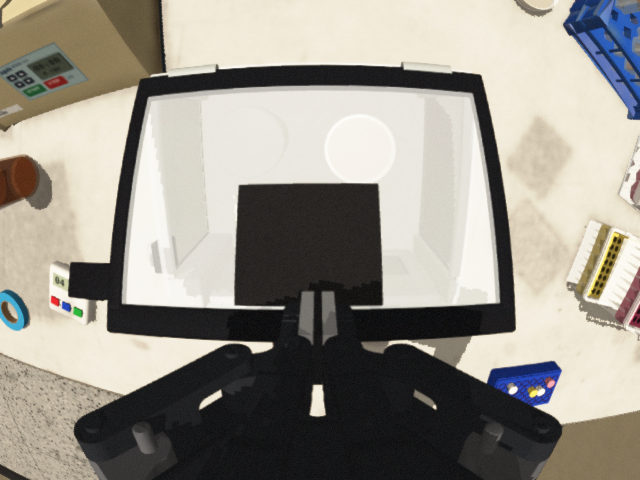

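The tip stands just above the pad's front half in both views, with the pad in the wrist view spanning (237..382, 185..305). I'll press now.

{"fn": "jog_arm", "kwargs": {
  "targets": [
    [5, -2, 6, 0, -1],
    [5, -2, 14, 0, -1],
    [5, -2, 22, 0, -1],
    [5, -2, 30, 0, -1],
    [5, -2, 38, 0, -1],
    [5, -2, 46, 0, -1],
    [5, -2, 53, 0, -1],
    [5, -2, 60, 0, -1],
    [5, -2, 65, 0, -1],
    [5, -2, 65, 0, -1]
  ]
}}

```text
time: 3.0
eef_pos: [0.5745, -0.077, 0.1639]
orientation: [-0.0, 0.998, 0.068, -0.001]
force: [-0.3, 0.1, 0.6]
grip_width: -0.0002
grip_force: 0.1
```

```bash
python3 -c "
from h import *
go(w(-30,0,152.5))"
```

```text
shift mm [-3.3  0.1 11.4] turn 0.007437888747579002 boxpos [-2.670e+01  1.000e-01  1.639e+02] F [-0.3  0.1  0.6] t 3.0 q [-0.21  0.4   1.62  0.    1.13  1.23]
```

{"fn": "jog_arm", "kwargs": {
  "targets": [
    [-3, 0, 2, 0, -1],
    [-3, 0, 4, 0, -1],
    [-3, 0, 6, 0, -1],
    [-3, 0, 7, 0, -1],
    [-3, 0, 8, 0, -1],
    [-3, 0, 9, 0, -1],
    [-3, 0, 10, 0, -1],
    [-3, 0, 11, 0, -1],
    [-3, 0, 12, 0, -1],
    [-3, 0, 12, 0, -1]
  ]
}}

```text
time: 3.83
eef_pos: [0.5723, -0.0776, 0.1532]
orientation: [0.0, 0.998, 0.068, 0.0]
force: [-0.7, 0.8, 0.4]
grip_width: -0.0002
grip_force: 0.0
```

{"fn": "jog_arm", "kwargs": {
  "targets": [
    [0, 0, 1, 0, -1],
    [0, 0, 2, 0, -1],
    [0, 0, 3, 0, -1],
    [0, 0, 4, 0, -1],
    [0, 0, 4, 0, -1],
    [0, 0, 4, 0, -1],
    [0, 0, 4, 0, -1],
    [0, 0, 4, 0, -1],
    [0, 0, 4, 0, -1],
    [0, 0, 4, 0, -1]
  ]
}}

```text
time: 4.67
eef_pos: [0.5726, -0.0776, 0.1521]
orientation: [0.0, 0.998, 0.068, 0.001]
force: [-5.4, 2.5, 18.0]
grip_width: 0.0
grip_force: 9.4
```

{"fn": "jog_arm", "kwargs": {
  "targets": [
    [0, 0, -10, 0, -1],
    [0, 0, -30, 0, -1],
    [0, 0, -52, 0, -0.5],
    [0, 0, -72, 0, 0],
    [-12, -3, -85, 0, 0.5],
    [-30, -7, -90, 0, 1],
    [-50, -11, -90, 0, 1],
    [-65, -14, -90, 0, 1],
    [-68, -15, -90, 0, 1],
    [-68, -15, -90, 0, 1]
  ]
}}

```text
time: 5.5
eef_pos: [0.5022, -0.0718, 0.2394]
orientation: [-0.0, 0.998, 0.068, 0.0]
force: [0.7, -0.2, 0.5]
grip_width: 0.0857
grip_force: 0.0
```

```bash
python3 - <<'E'
from h import *
go(np.array([.5025,-.0717,.144]))
c=cam('wrist','w2.png');print('w',[r for r in red(c) if 200<r[1][0]<450]);t=cam('top');print([r for r in red(t) if 300<r[1][0]<400])
s=cam('side');cv2.imwrite('pics/s2.png',cv2.resize(s['frame'][130:290,220:380],None,fx=3.6,fy=3.6)[:,:,::-1]);print([r for r in red(s) if 250<r[1][0]<400])
E
```

```text
shift mm [ 0.2 -0.1 95.4] turn -0.007229163064140565 boxpos [-97.6  15.1 239.4] F [ 0.7 -0.2  0.5] t 5.5 q [-0.23  0.23  1.67  0.    1.25  1.21]
w [([298, 232, 35, 20, 328], [314.9, 240.1]), ([296, 245, 39, 37, 1104], [314.9, 263.0])]
[([361, 90, 12, 12, 118], [366.4, 95.6])]
[([323, 209, 5, 7, 28], [324.8, 212.2])]
```

View pics/w2.png

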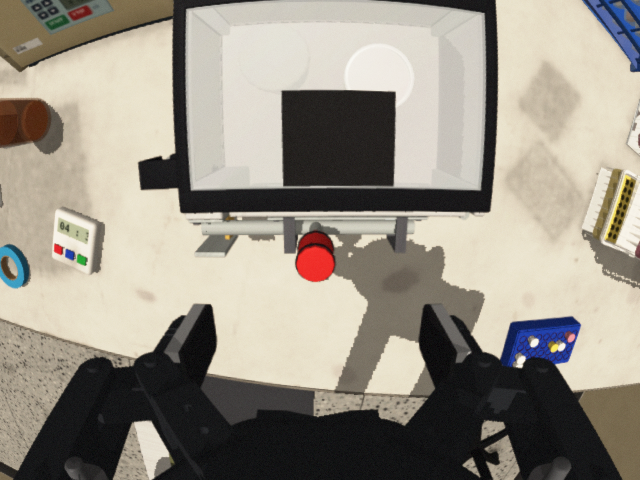

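View pics/s2.png

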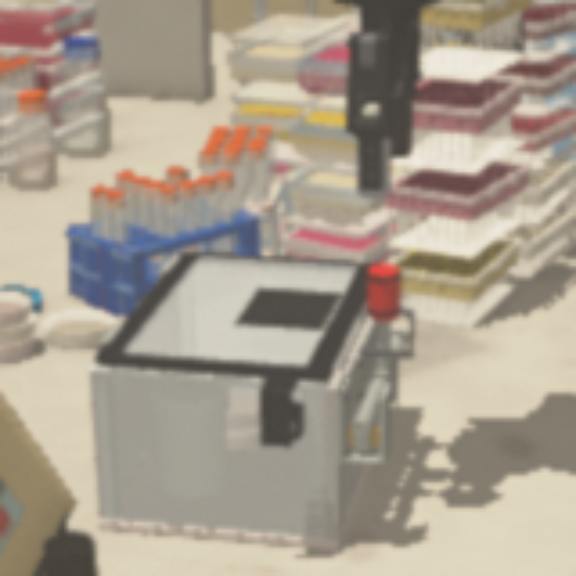

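The lid is shut flat and latched. In the wrist view the knob's top disc is at about (315,263), between the open fingers.

```bash
python3 - <<'E'
from h import *
c=cam('wrist');p=onz(c,315,263,.165);print(p,b(p));go(np.r_[p[:2],.144])
E
```

```text
[ 0.50532572 -0.07120955  0.165     ] [-94.47823365  15.25375057 165.        ]
shift mm [ 1.2 -0.8 95.3] turn 0.008302342391868223 boxpos [-95.8  14.4 239.3] F [ 1.  -0.2 -0. ] t 5.7 q [-0.23  0.23  1.67  0.    1.25  1.21]
```

{"fn": "jog_arm", "kwargs": {
  "targets": [
    [1, 0, 15, 0, 1],
    [1, 0, 35, 0, 1],
    [1, 0, 55, 0, 1],
    [1, 0, 72, 0, 1],
    [1, 0, 80, 0, 1],
    [1, 0, 82, 0, 1],
    [1, 0, 82, 0, 0],
    [1, 0, 82, 0, -1],
    [1, 0, 82, 0, -1],
    [1, 0, 82, 0, -1]
  ],
  "squeeze": 50
}}

```text
time: 6.53
eef_pos: [0.5046, -0.072, 0.1583]
orientation: [0.0, 0.998, 0.068, 0.001]
force: [-0.2, -0.2, 0.8]
grip_width: 0.039
grip_force: 0.0
```

{"fn": "jog_arm", "kwargs": {
  "targets": [
    [0, 0, 0, 0, -1],
    [0, 0, 0, 0, -1],
    [0, 0, 0, 0, -1],
    [0, 0, 0, 0, -1],
    [0, 0, -3, 0, -1],
    [0, 0, -6, 0, -1],
    [0, 0, -9, 0, -1],
    [0, 0, -12, 0, -1],
    [0, 0, -13, 0, -1],
    [0, 0, -13, 0, -1]
  ]
}}

```text
time: 7.37
eef_pos: [0.5039, -0.0719, 0.1705]
orientation: [0.0, 0.998, 0.068, 0.0]
force: [1.6, -1.0, -4.1]
grip_width: 0.0205
grip_force: 48.9
```

```bash
python3 - <<'E'
from h import *
go(w(-96,-27,170))
E
```

```text
shift mm [-0.  41.8  0.5] turn 0.005969286915786576 boxpos [-96.   14.8 170.5] F [ 1.6 -1.  -4.1] t 7.3667 q [-0.22  0.3   1.76 -0.    1.08  1.21]
```

{"fn": "jog_arm", "kwargs": {
  "targets": [
    [0, 4, 0, 0, -1],
    [0, 8, 0, 0, -1],
    [0, 13, 0, 0, -1],
    [0, 18, 0, 0, -1],
    [0, 23, 0, 0, -1],
    [0, 28, 0, 0, -1],
    [0, 32, 0, 0, -1],
    [0, 36, 0, 0, -1],
    [0, 37, 0, 0, -1],
    [0, 37, 0, 0, -1]
  ]
}}

```text
time: 8.2
eef_pos: [0.5091, -0.1092, 0.1704]
orientation: [0.0, 0.998, 0.068, 0.0]
force: [0.5, -0.1, -3.4]
grip_width: 0.0207
grip_force: 49.0
```

{"fn": "jog_arm", "kwargs": {
  "targets": [
    [0, 1, 0, 0, -1],
    [0, 2, 0, 0, -1],
    [0, 3, 0, 0, -1],
    [0, 4, 0, 0, -1],
    [0, 5, 0, 0, -1],
    [0, 6, 0, 0, -1],
    [0, 7, 0, 0, -1],
    [0, 7, 0, 0, -1],
    [0, 7, 0, 0, -1],
    [0, 7, 0, 0, -1]
  ]
}}

```text
time: 9.03
eef_pos: [0.5077, -0.1135, 0.1695]
orientation: [-0.002, 0.998, 0.068, -0.002]
force: [-1.9, 6.8, -2.4]
grip_width: 0.0203
grip_force: 49.1
```

```bash
python3 - <<'E'
from h import *
go(w(-96,-27,170))
c=cam('wrist','w3.png')
E
```

```text
shift mm [ 1.9  0.1 -0.5] turn -0.010489137704909446 boxpos [-97.9 -26.9 169.5] F [-1.9  6.8 -2.4] t 9.0333 q [-0.3   0.32  1.74  0.    1.09  1.13]
```

View pics/w3.png

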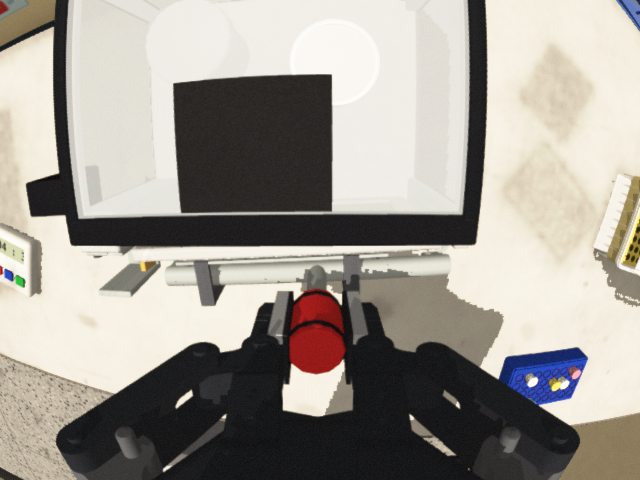

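The wrist view shows the bolt drawn right back to its stop, the knob gripped at (317,330), and the nose clear of the keeper at (125,280). Next I'll swing the gate along its arc.

{"fn": "jog_arm", "kwargs": {
  "targets": [
    [-3.5, 1, 0, 0, -1],
    [-7.5, 2.5, 0, 0, -1],
    [-11, 4, 0, 0, -1],
    [-14.5, 5.5, 0, 0, -1],
    [-18, 7.5, 0, 0, -1],
    [-21, 9.5, 0, 0, -1],
    [-24, 11.5, 0, 0, -1],
    [-27, 14, 0, 0, -1],
    [-27, 14, 0, 0, -1],
    [-27, 14, 0, 0, -1]
  ]
}}

```text
time: 9.92
eef_pos: [0.4833, -0.1321, 0.1698]
orientation: [-0.001, 0.998, 0.068, -0.002]
force: [-1.6, 5.1, -2.4]
grip_width: 0.0203
grip_force: 49.3
```

```bash
python3 - <<'E'
from h import *
s=env.read_state();p=b(s['eef_pos'])-[-80,-95,0];print(p,np.hypot(*p[:2]),np.degrees(np.arctan2(-p[0],p[1])-np.arctan2(18,68)))
go(w(-125,-41,170))
c=cam('wrist','w4.png')
E
```

```text
[-44.53728155  52.86523782 169.79014755] 69.12526902480491 25.286592052905366
shift mm [-0.5 -1.1 -0.2] turn -0.018348021153857808 boxpos [-124.5  -42.1  169.8] F [-1.6  5.1 -2.4] t 9.9167 q [-0.35  0.29  1.78  0.    1.08  1.08]
```

View pics/w4.png

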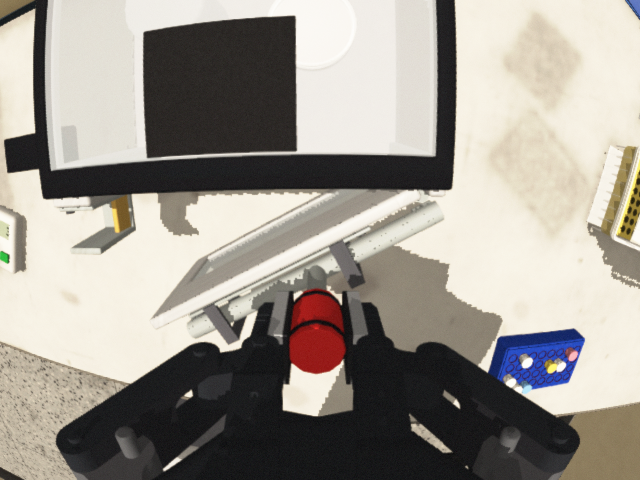

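The gate's top rail runs from (155,322) to (425,195), clearly ajar, with the lid still shut. I'll check the angle from the rail once before handing in.

```bash
python3 - <<'E'
from h import *
c=cam('wrist');a=b(onz(c,155,324,.118));d=b(onz(c,425,196,.118));v=a-d;print(a,d,np.degrees(np.arctan2(-v[0],v[1])))
s=env.read_state();print(s['force'],s['grip_force'],s['time'])
E
```

```text
[-153.16050735   50.29510569  118.        ] [-80.49914047 -93.79796181 118.        ] 26.76029823872904
[-3.33380197  5.01635863 -2.58033164] 49.28516685962677 10.0167
```

Both estimates, 25.3° from the knob position and 26.8° from the rail, agree with about 25°.

```bash
python3 -c "
from bench import env
print(env.hand_in())"
```

```text
the job is handed in; nothing more can be done
None
```

The job is handed in at about 10 s: the lid is pressed down and latched, the bolt is lifted and drawn back to its stop, and the gripped knob holds the gate ajar at about 25–27°; the result of the judging was not shown.

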